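Check a jar packing frame for squareness with the diagonal slide rules

TASK

Measure both diagonals of the wooden packing frame: push the blue slide and the yellow slide gently in along their rules until each sprung feeler plate is pressed about half way back by the frame's corner pin, never hard against its stop, and leave them there. Then compare the two lengths and move the white result pointer from the black park mark to the colour of the longer diagonal (blue or yellow), or to green if they differ by less than 5 mm. Leave the other things on the worktop where they are.

Things in the scene. Friction and masses are not known exactly. Their poses are not given: they have to be found in the camera images.
- jig: checking jig, fixed to the worktop, yaw up to 0.15 either way: two aluminium rule bars 26 mm wide, 12 mm high, crossed at right angles under the frame. Origin at the crossing, on the worktop; x points away from the robot, y left. From there the blue rule runs out along (-1, +1)/sqrt2 (near left), the yellow along (-1, -1)/sqrt2, 165 mm each; the slides move in along them.
- frame: packing frame: four wooden rails, brass corner pins 16 mm thick, 120 mm between pin centres; it lies on the jig, top 34 mm above the worktop. Origin in the middle of the far rail, held in heels. It may be racked up to 0.13 rad either way: each near pin then stands up to 12 mm off its nominal 85 mm from the crossing, measured along its rule. More than 12 N on the frame is too hard.
- blue_slide (a joint): blue slide of the blue rule, at the frame's near left corner: its travel along the rule from fully out (0) towards the jig's centre (up to 0.055 m). It needs about 4 N to move and stays where it is left. It starts short of the corner by some 2 to 40 mm.
- blue_knob (a point): middle of the upright blue grip on the blue slide. The grip is 14 mm thick across the rule, 20 mm along it and stands free from 32 to 68 mm above the worktop; this point is 49 mm above the worktop and has the jig's axes. It moves with the slide.
- blue_feeler (a joint): how far the sprung feeler plate in front of the blue slide is pressed back: 0 free, 0.005 m at its hard stop. Spring 0.8 N when it starts to yield, plus 0.9 N per mm. The plate is 36 mm wide, square to the rule, and meets the frame's near left corner pin.
- blue_tip (a point): middle of the front face of the blue feeler plate, which touches the corner pin; 26 mm ahead of the grip when the feeler is free. Has the jig's axes. Diagonal near left to far right, over the outsides of the pins = 0.215 m - blue_slide + blue_feeler.
- yellow_slide (a joint): yellow slide of the yellow rule, at the frame's near right corner: its travel along the rule from fully out (0) towards the jig's centre (up to 0.055 m). It needs about 4 N to move and stays where it is left. It starts short of the corner by some 2 to 40 mm.
- yellow_knob (a point): middle of the upright yellow grip on the yellow slide. The grip is 14 mm thick across the rule, 20 mm along it and stands free from 32 to 68 mm above the worktop; this point is 49 mm above the worktop and has the jig's axes. It moves with the slide.
- yellow_feeler (a joint): how far the sprung feeler plate in front of the yellow slide is pressed back: 0 free, 0.005 m at its hard stop. Spring 0.8 N when it starts to yield, plus 0.9 N per mm. The plate is 36 mm wide, square to the rule, and meets the frame's near right corner pin.
- yellow_tip (a point): middle of the front face of the yellow feeler plate, which touches the corner pin; 26 mm ahead of the grip when the feeler is free. Has the jig's axes. Diagonal near right to far left, over the outsides of the pins = 0.215 m - yellow_slide + yellow_feeler.
- result_board: grey result board 180 x 60 mm, 8 mm thick, fixed to the worktop left of the jig; a 12 mm wide steel track runs along its x axis, away from the robot, and pairs of coloured marks stand beside it. Origin on the worktop under the centre of the black mark.
- pointer (a joint): travel of the white pointer with its red hairline along the result board's x axis: 0 black (park), 0.040 yellow, 0.080 green, 0.120 blue (end 0.125). Needs about 2.5 N to move and stays where it is left. Starts within 8 mm of black. A mark is met within 12 mm.
- pointer_knob (a point): middle of the pointer's upright white grip: 14 mm thick across the track, 18 mm along it, standing free from 26 to 61 mm above the worktop; this point is 45 mm above the worktop. Has the result board's axes.
- funnel: bystander: white jar funnel stood on its mouth, 68 mm across, 72 mm high; origin at its underside
- label_roll: bystander: white roll of labels, 66 mm across, 39 mm high; origin at its underside
- counter: bystander: small tally counter, 44 x 51 x 30 mm; origin at its underside
- marker: bystander: white and green marker pen lying flat, 122 mm long, 15 mm thick; origin in its middle, underneath
- loose_cap: bystander: gold jar cap lying nearest the robot, 64 mm across, 10 mm high; origin at its underside
- jar_dark: bystander: open glass jar of dark paste, 70 mm across, 112 mm high; origin at its underside
Things that resemble listed ones, but are neither listed nor needed, are in the scene too. There is more than one size of the result_board; the one meant has the size given above.

How it is judged:
By the outcome, as a careful person would: the job done as asked, in the order asked, and still so for the second after the job is handed in, with the robot touching nothing.
It also fails if it takes over 64 s, if anything falls off the work surface, if the arm or the gripper's body presses on something with over 40 N, if the wrist force passes 120 N, or if a joint passes its speed limit or range.

ROBOT

A 7-joint arm with a two-finger parallel gripper is mounted at the origin on a cart in front of the work surface, level with it; the furniture and walls round the work are solid. World frame = base frame: x ahead of the robot, y to its left, z up, the work surface at z = 0. Lengths are in m, angles in rad, forces in N, time in s.
With the tool pointing down it reaches from about 0.4 to 0.85 m from the base axis. Payload 6.9 kg.
Tool frame: the origin (TCP) lies midway between the tips of the shut fingers; the grasp point (between the pads) lies behind it (ctrl.pinch_z is the z of the grasp point in the tool frame, in m); z points along the fingers, y is the line along which they close (so a half turn about z gives the same grasp; the last joint's range is limited). The gripper opens to 85 mm and grips with 20 to 120 N. Pads are 22 mm wide; open, the fingers measure 114 mm over their backs; the gripper's body (76 mm by 85 mm) begins 54 mm behind the grasp point. The pads swing forward as they close: fully open they stand 13 mm farther back than shut.
Start: joints at [-1.121, 0.507, -0.238, 1.5, 0.126, 1.149, -0.155], TCP at [0.211, 0.588, 0.231] pointing down, gripper open.
Joint ranges: [-3.08, 3.08], [-0.24, 2.05], [-1.43, 1.35], [0, 2.5], [-1.52, 4.66], [0.17, 1.96], [-2.89, 2.89]. Speed limits (rad/s): [2.39, 2.39, 3.14, 3.14, 3.14, 3.14, 3.14].

INTERFACE

Orientations are given as a unit quaternion [w, x, y, z].
In Python, from station import ctrl, get_state, vision, ticket, models gives the robot as it stands. Calls block until the motion is done:
- ctrl.movep(position, orientation): joint-space move of the TCP to a pose.
- ctrl.movel(position, frame=None, max_speed=0.15): straight line of the TCP; frame=None keeps the orientation; max_speed is the mean speed in m/s.
- ctrl.set_joints(angles): joint-space move.
- ctrl.ungrasp() and ctrl.close_gripper(force=None): open the fingers fully, or close them until they stop; force is the grip in N (None keeps the last).
- ctrl.pause(seconds).
- ctrl.ik(position, orientation): joint angles nearest the present ones, or None.
- get_state(): the state.
- vision.grab_frame(name): name is "side" or "top"; returns (picture, depth): 420x560x3 uint8, blue, green, red; 420x560 float32, m along the optical axis (not along the pixel's ray), 0 where there is no reading.
- vision.camera_info(name): a dict with "mtx" (3x3 intrinsics, pixels), "dist_coeffs" ([k1, k2, p1, p2, k3] as OpenCV has them; the pictures are not rectified), "R" (3x3) and "t" (3): a world point X has camera coordinates R X + t. Camera axes: x right, y down, z forward; pixel columns grow to the right and rows downward; lengths in m; the calibration is good to about 2 mm. A picture is of the moment at which its call begins. camera_info takes no time and is no camera call.
A pose or a line that the arm cannot do raises ctrl.Unreachable and nothing moves.
- ticket.close_job(): hands the job in; it is judged then, once.
Trained networks look in the newest picture that a camera, given by its name, has taken for a name from the list of things; names that differ only in an ending like _2 or _b are one class to them, and where a whole thing is asked for, a point or a joint stands for the part that bears it (a point fixed in the world has none). Each returns a list of dicts, best first, with "p" (0 to 1); they miss things now and then, are a little off and sometimes report something else, mostly with a low value. They report only what shows in the picture. A call takes as long as a camera call. They do not tell look-alikes from the thing itself.
- models.recognise(camera, target): "point" ([column, row] in pixels, amid what is visible of it).
- models.masks_of(camera, target): "mask" (420x560 bool, what is visible of it) and "point" ([column, row] in pixels, amid what is visible of it).
The state is a dict: "time": time; "qpos": joint angles; "qd": joint speeds; "tau": joint torques, N m; "tcp_pos": TCP position; "eef_rot": TCP orientation; "contact_force": force on the tool from outside, world axes, zero at the start; "wrist_torque": the same for the moment, N m; "width": finger opening in m; "gripper_force": force on a finger pad.
Only numpy, scipy, OpenCV 4.12 (cv2) and the standard library are available. Lean on these libraries where they do the work, as an engineer would, in place of code of your own. Each camera call takes 0.05 s, during which the arm holds its last target. There are 200 camera calls.

## Working session

There is one attempt and no reset: what is moved stays moved. The work goes in short steps, each a Python script; the robot and the scene stay as the last script left them, time stands still between calls to the robot, and variables do not carry over. Pictures are saved under pics/ and viewed, at most 10 in all, crops included, and the job is handed in when it is done.

```bash
mkdir -p pics
cat > h.py <<'E'
import numpy as np, cv2
from station import ctrl, get_state, vision, ticket, models
def w(cam,uv,z=None,depth=None):
    c=vision.camera_info(cam);K=np.array(c["mtx"]);D=np.array(c["dist_coeffs"]);R=np.array(c["R"]);t=np.array(c["t"])
    uv=np.atleast_2d(np.asarray(uv,float))
    n=cv2.undistortPoints(uv.reshape(-1,1,2),K,D).reshape(-1,2)
    d=np.c_[n,np.ones(len(n))]
    o=-R.T@t; dw=d@R
    if z is not None: s=(z-o[2])/dw[:,2]
    else: s=depth[np.round(uv[:,1]).astype(int),np.round(uv[:,0]).astype(int)]
    return o+dw*s[:,None]
def px(cam,X):
    c=vision.camera_info(cam)
    return cv2.projectPoints(np.atleast_2d(np.asarray(X,float)),cv2.Rodrigues(np.array(c["R"]))[0],np.array(c["t"]),np.array(c["mtx"]),np.array(c["dist_coeffs"]))[0].reshape(-1,2)
E
python3 - <<'E'
from h import *
np.set_printoptions(precision=4,suppress=True)
for cam in("top","side"):
    im,d=vision.grab_frame(cam); cv2.imwrite(f"pics/{cam}0.png",im); np.savez(f"{cam}0.npz",im=im,d=d)
    c=vision.camera_info(cam); print(cam,-np.array(c["R"]).T@np.array(c["t"]),c["mtx"][0][0])
    for n in["jig","frame","blue_slide","yellow_slide","blue_knob","yellow_knob","blue_tip","yellow_tip","result_board","pointer","pointer_knob","funnel","label_roll","counter","marker","loose_cap","jar_dark"]:
        for r in models.recognise(cam,n)[:3]:
            p=r["point"]; print(n,round(r["p"],2),np.round(p),w(cam,p,depth=d)[0])
print(get_state()["time"],ctrl.pinch_z,get_state()["eef_rot"])
E
```

```text
top [0.275  0.0779 1.5595] 473.5876991704425
jig 0.94 [302. 199.] [ 0.5332 -0.0286  0.0138]
jig 0.66 [158. 171.] [0.6107 0.4337 0.0986]
frame 0.75 [299. 179.] [ 0.6054 -0.0173 -0.0015]
frame 0.49 [360. 249.] [ 0.3681 -0.214   0.022 ]
blue_slide 0.6 [269. 222.] [0.4527 0.0818 0.0489]
yellow_slide 0.49 [327. 225.] [ 0.4471 -0.1084  0.0245]
blue_knob 0.73 [182. 232.] [0.4232 0.3642 0.0402]
yellow_knob 0.67 [330. 223.] [ 0.4479 -0.1098  0.0716]
yellow_tip 0.5 [297. 180.] [ 0.6023 -0.0126 -0.0016]
yellow_tip 0.27 [381. 192.] [ 0.5512 -0.2859  0.0399]
yellow_tip 0.22 [159. 171.] [0.6135 0.4312 0.0947]
result_board 0.74 [234. 196.] [0.5449 0.1999 0.0054]
result_board 0.61 [182. 213.] [0.4887 0.3686 0.0118]
pointer 0.49 [183. 232.] [0.423  0.3606 0.0387]
pointer_knob 0.56 [180. 232.] [0.422  0.3687 0.0525]
funnel 0.71 [384. 196.] [ 0.5408 -0.2967  0.0363]
label_roll 0.61 [387. 222.] [ 0.4516 -0.3015  0.0473]
counter 0.55 [358. 249.] [ 0.3667 -0.2087  0.0237]
marker 0.42 [228. 249.] [ 0.3696  0.2173 -0.0055]
loose_cap 0.61 [296. 249.] [ 0.3693 -0.0059  0.0048]
loose_cap 0.51 [381. 193.] [ 0.5
[... 739 characters left out ...]
lt_board 0.82 [271. 202.] [0.5247 0.2147 0.012 ]
pointer 0.58 [262. 197.] [0.4967 0.2187 0.0297]
pointer 0.5 [215. 208.] [0.36   0.204  0.0045]
pointer_knob 0.39 [262. 197.] [0.4972 0.2182 0.029 ]
pointer_knob 0.3 [289. 244.] [ 0.5337 -0.0608  0.035 ]
funnel 0.63 [316. 310.] [ 0.5505 -0.3148  0.0258]
label_roll 0.62 [266. 307.] [ 0.4482 -0.3133  0.0404]
label_roll 0.59 [246. 185.] [0.4615 0.3495 0.0094]
counter 0.75 [222. 292.] [ 0.3619 -0.2293  0.0226]
counter 0.29 [231. 173.] [0.4147 0.3703 0.0432]
marker 0.62 [211. 210.] [0.3481 0.1961 0.0051]
loose_cap 0.74 [222. 244.] [ 0.3702 -0.0059  0.0102]
jar_dark 0.56 [291. 157.] [0.6125 0.4192 0.0704]
1.8 -0.0187 [-0.      0.1711  0.9853 -0.    ]
```

View pics/top0.png

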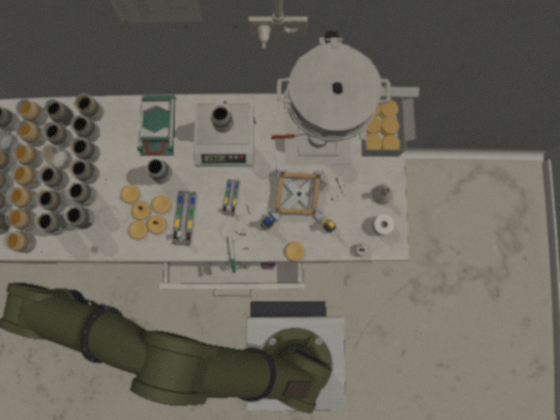

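View pics/side0.png

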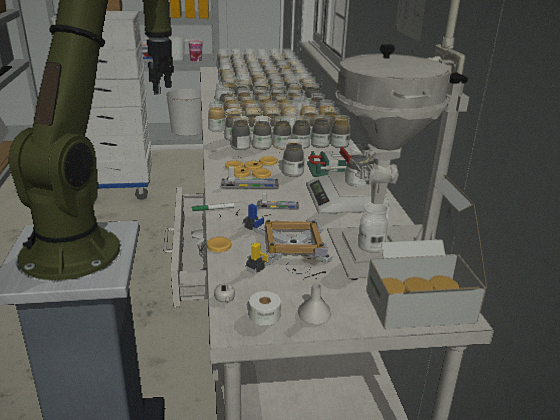

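The top view shows the jig and frame at about (298,193), the blue knob at (268,222) and the yellow one at (328,225). There are two result board candidates: one at (185,218), about 53 px ≈ 175 mm long, and one at (231,197), about 35 px ≈ 115 mm long. The larger one fits 180 x 60 mm. I'll confirm this in an enlarged crop.

Run:
```python
from h import *
np.set_printoptions(precision=4,suppress=True)
T=np.load("top0.npz");S=np.load("side0.npz")
def crop(im,x0,y0,x1,y1,f):
    c=im[y0:y1,x0:x1].astype(float)/255
    c=(np.clip(c**0.6*1.2,0,1)*255).astype(np.uint8)
    return cv2.resize(c,None,fx=f,fy=f,interpolation=cv2.INTER_CUBIC)
cv2.imwrite("pics/tc.png",crop(T["im"],165,165,345,265,4.4))
a=crop(S["im"],200,165,340,285,5); cv2.imwrite("pics/sc.png",a)
for cam in("top","side"):
    vision.grab_frame(cam)
    for n in["result_board","pointer","pointer_knob","blue_slide","yellow_slide","frame"]:
        for r in models.masks_of(cam,n)[:3]:
            m=r["mask"]; ys,xs=np.nonzero(m)
            z={"result_board":.008,"frame":.034}.get(n,.045)
            P=w(cam,np.c_[xs,ys],z=z)[:,:2].astype(np.float32)
            print(cam,n,round(r["p"],2),np.round(r["point"]),m.sum(),cv2.minAreaRect(P))
```

```text
top result_board 0.85 [183. 215.] 877 ((0.47431305050849915, 0.36414480209350586), (0.058002322912216187, 0.1766633540391922), 84.08028411865234)
top result_board 0.79 [232. 196.] 411 ((0.5435067415237427, 0.21012122929096222), (0.04254909232258797, 0.11520163714885712), 79.4804458618164)
top pointer 0.39 [183. 235.] 28 ((0.4159094989299774, 0.36736658215522766), (0.016428189352154732, 0.012922902591526508), 89.96167755126953)
top pointer_knob 0.54 [180. 233.] 49 ((0.41591301560401917, 0.3657841980457306), (0.026087500154972076, 0.019384464249014854), 89.9664077758789)
top pointer_knob 0.36 [272. 221.] 86 ((0.4598115086555481, 0.0831829234957695), (0.03208367899060249, 0.03428293392062187), 44.70572280883789)
top blue_slide 0.45 [267. 222.] 103 ((0.455802857875824, 0.08725224435329437), (0.03543694317340851, 0.035669729113578796), 89.83905792236328)
top yellow_slide 0.51 [326. 224.] 130 ((0.4487345814704895, -0.10632920265197754), (0.04101802036166191, 0.036980289965867996), 44.26874542236328)
top frame 0.62 [298. 180.] 806 ((0.5509947538375854, -0.012079253792762756), (0.14268526434
[... 919 characters left out ...]
ob 0.38 [261. 199.] 9 ((0.4969707727432251, 0.1787923276424408), (0.025886695832014084, 0.0028588580898940563), 83.59705352783203)
side blue_slide 0.84 [253. 220.] 280 ((0.46216943860054016, 0.0741988867521286), (0.1368151754140854, 0.046797387301921844), 80.28456115722656)
side yellow_slide 0.74 [257. 256.] 330 ((0.45181629061698914, -0.12483862787485123), (0.12143351882696152, 0.04534365236759186), 77.43448638916016)
side frame 0.76 [292. 226.] 983 ((0.549312174320221, -0.021551094949245453), (0.1565486639738083, 0.13863858580589294), 85.06059265136719)
side frame 0.75 [266. 258.] 39 ((0.46378982067108154, -0.11010164022445679), (0.0266124214977026, 0.014255738817155361), 83.9772720336914)
```

View pics/tc.png

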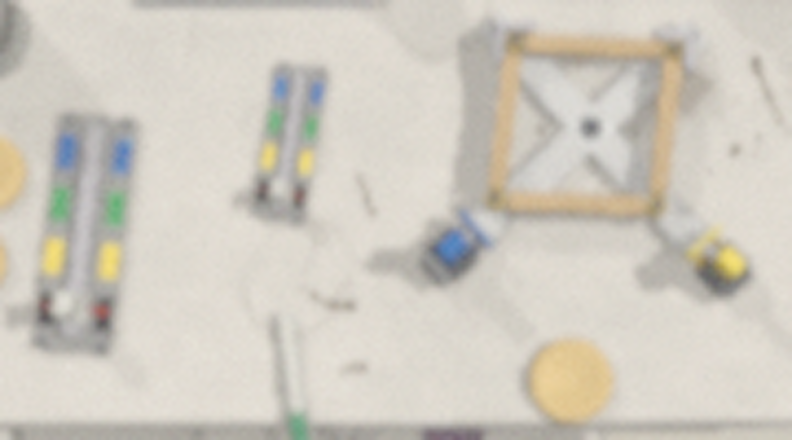

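View pics/sc.png

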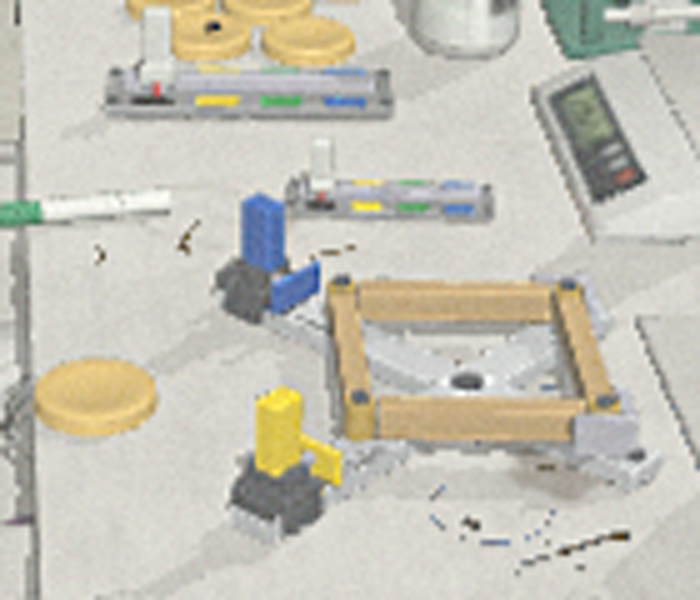

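The larger board at (185,218) measures 177x58 mm and is the one meant. The one at (231,197), at 115x42 mm, is the decoy. In the enlarged crops, both boards have a white pointer at black, and the pins, bolt and grips are clearly visible.

Run:
```python
from h import *
np.set_printoptions(precision=4,suppress=True)
t=lambda p:(np.array(p)+.5)/4.4+[165,165]-.5
s=lambda p:(np.array(p)+.5)/5+[200,165]-.5
TP=dict(NL=(495,199),NR=(655,207),FL=(513,42),FR=(672,47),bolt=(590,127),bk=(455,243),yk=(732,262),pk=(64,303))
SP=dict(NL=(342,283),NR=(359,398),FL=(568,286),FR=(605,400),bolt=(467,381),bk=(263,200),yk=(280,396),pk=(156,12))
Z=dict(NL=.036,NR=.036,FL=.036,FR=.036,bolt=.014,bk=.068,yk=.068,pk=.061)
R={}
for k in TP:
    a=w("top",t(TP[k]),z=Z[k])[0];b=w("side",s(SP[k]),z=Z[k])[0]; R[k]=(a,b); print(k,a[:2],b[:2])
for i in(0,1):
    g=lambda k:R[k][i][:2]; n=np.linalg.norm
    print("diag b",n(g("NL")-g("FR")),"y",n(g("NR")-g("FL")),"rails",n(g("NL")-g("NR")),n(g("FL")-g("FR")),n(g("NL")-g("FL")),n(g("NR")-g("FR")))
    c=g("bolt")
    for k,a0 in(("bk",3*np.pi/4),("yk",-3*np.pi/4)):
        v=g(k)-c; print(k,n(v),"yaw",(np.arctan2(v[1],v[0])-a0))
# board axes via color marks / mask, from top
T=np.load("top0.npz"); hsv=cv2.cvtColor(T["im"],cv2.COLOR_BGR2HSV)
def cen(box,lo,hi):
    x0,y0,x1,y1=box; m=cv2.inRange(hsv[y0:y1,x0:x1],lo,hi); ys,xs=np.nonzero(m); return np.array([xs.mean()+x0,ys.mean()+y0]),len(xs)
for nm,lo,hi in(("blue",(100,90,40),(130,255,255)),("green",(40,80,30),(90,255,255)),("yel",(18,100,60),(35,255,255))):
    p,k=cen((172,190,198,240),lo,hi); print(nm,p,k,w("top",p,z=.009)[0])
```

```text
NL [0.4949 0.056 ] [0.4955 0.0568]
NR [ 0.4887 -0.0623] [ 0.4898 -0.0614]
FL [0.6134 0.042 ] [0.6145 0.0432]
FR [ 0.6095 -0.077 ] [ 0.6101 -0.0741]
bolt [ 0.5528 -0.0162] [ 0.5521 -0.0131]
bk [0.4583 0.0854] [0.4569 0.0943]
yk [ 0.4439 -0.1146] [ 0.446  -0.1093]
pk [0.4161 0.3687] [0.4157 0.3738]
diag b 0.17556129637500534 y 0.162646732010001 rails 0.11849160439577561 0.11906852343443035 0.11932216671327896 0.12176408204867935
bk 0.13872751446277573 yaw -0.03665995264941424
yk 0.1467390398677255 yaw -0.05034750486320938
diag b 0.17405539504591533 y 0.1627640700713607 rails 0.11838550601203254 0.11741942974437942 0.11981043355291586 0.12096636973432714
bk 0.14357501759726862 yaw -0.060061987449847365
yk 0.14322345122705232 yaw -0.049129950056631344
blue [185.6522 199.5435] 46 [0.5342 0.3597 0.009 ]
green [184.5 211.5] 40 [0.4941 0.3626 0.009 ]
yel [183.    223.338] 71 [0.4546 0.3667 0.009 ]
```

```bash
cat >> h.py <<'E'
C=np.array([.5525,-.0145]); YAW=-.05
def q(psi): return np.array([0,np.cos(psi/2),np.sin(psi/2),0])
def best(pos,psis):
    q0=np.array(get_state()["qpos"]); c=[]
    for p in psis:
        j=ctrl.ik(pos,q(p))
        if j is not None: c.append((np.abs(np.array(j)-q0).max(),p,np.round(j,2)))
    c.sort(key=lambda e:e[0]); print(c); return c[0][1]
def grab(xy,psi,ztcp,hover=.14,force=25):
    psi=best([*xy,hover],[psi,psi+np.pi])
    ctrl.movep([*xy,hover],q(psi)); ctrl.movel([*xy,ztcp],max_speed=.12)
    a=np.array(get_state()["contact_force"]); ctrl.close_gripper(force); ctrl.pause(.2); s=get_state()
    print("grab t",s["time"],"w",s["width"],"tcp",s["tcp_pos"],"f",a,s["contact_force"])
def F(u,n=5):
    v=[]
    for _ in range(n): v.append(get_state()["contact_force"]); ctrl.pause(.02)
    return np.mean(v,0)[:2]@u, np.std(v,0)
def go(dist,z,u,v,speed):
    # u outward rule dir; set distance from crossing along the grasped line
    pass
E
python3 - <<'E'
from h import *
np.set_printoptions(precision=4,suppress=True)
psi=3*np.pi/4+YAW; u=np.array([np.cos(psi),np.sin(psi)])
grab(C+.141*u,psi,.038)
p0=np.array(get_state()["tcp_pos"]); print(F(u))
for d in(.002,.004,.006,.008,.010):
    ctrl.movel([*(p0[:2]-d*u),p0[2]],max_speed=.02); f=F(u); s=get_state()
    print(d,f,s["time"],((np.array(s["tcp_pos"])[:2]-C)@u),s["contact_force"])
im,_=vision.grab_frame("side"); cv2.imwrite("pics/s1.png",cv2.resize(im[185:285,200:340],None,fx=5,fy=5))
E
```

```text
[(np.float64(0.8362953021791362), 2.306194490192345, array([-0.29,  0.37,  0.05,  2.04, -0.03,  0.73,  0.52])), (np.float64(1.6729733031450256), 5.447787143782138, array([-0.96,  0.63,  1.15,  2.04, -0.72,  0.95, -1.83]))]
grab t 6.375 w 0.013764943515149217 tcp [0.4575 0.0897 0.0382] f [ 1.3463 -0.661  -0.2695] [-2.7946 -1.5158  4.6347]
(np.float64(0.28081232277798107), array([0.548 , 0.4971, 0.3039]))
0.002 (np.float64(3.7565651334103842), array([0.6248, 0.7455, 0.3729])) 6.8 0.13949995972886223 [-3.4281  2.5956  3.4219]
0.004 (np.float64(3.6522468805867216), array([0.2584, 0.3797, 0.5329])) 7.1333 0.13697317857260288 [-3.4174  2.6778  4.011 ]
0.006 (np.float64(2.673173359274587), array([0.3743, 0.2894, 0.4337])) 7.4667 0.13474330209164753 [-2.7004  1.5893  3.7705]
0.008 (np.float64(2.5508309727636025), array([0.7071, 0.6149, 0.1705])) 7.8 0.13271086456590675 [-0.8014  1.246   3.6453]
0.01 (np.float64(2.643659029907772), array([0.5435, 0.2678, 0.2046])) 8.1333 0.13074784549979632 [-1.3976  0.9779  4.0927]
```

View pics/s1.png

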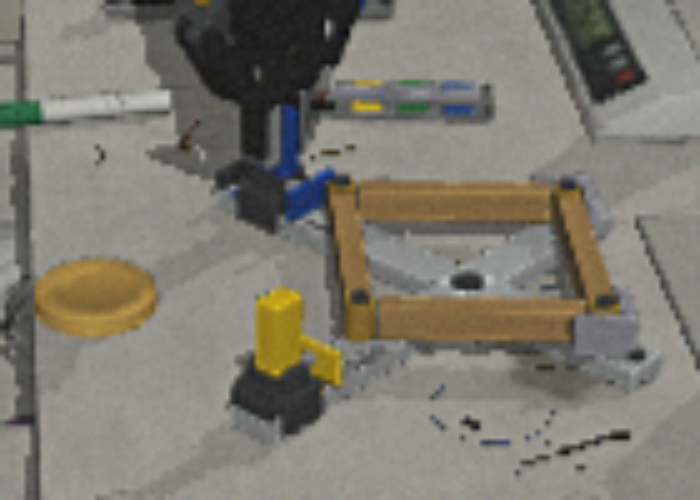

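The picture shows the blue grip held and the feeler just short of the near-left pin. I'll continue in 1 mm steps with averaged forces.

```bash
cat > push.py <<'E'
from h import *
def push(u,start,n,step=.001,rise=3.0,base=None,ns=20):
    s=get_state(); p=np.array(s["tcp_pos"]); v=np.array([-u[1],u[0]]); lat=(p[:2]-C)@v; z=p[2]; d=start; fs=[]
    for i in range(n):
        d-=step; ctrl.movel([*(C+d*u+lat*v),z],max_speed=.02); f,sd=F(u,ns); s=get_state()
        fs.append(f); b=base if base is not None else np.median(fs[:4])
        print("%.4f %.4f f %.2f t %.1f"%(d,(np.array(s["tcp_pos"])[:2]-C)@u,f,s["time"]))
        if f>b+rise: print("stop"); break
E
python3 - <<'E'
from push import *
psi=3*np.pi/4+YAW; u=np.array([np.cos(psi),np.sin(psi)])
push(u,.131,9,base=2.65,rise=2.7)
E
```

```text
0.1300 0.1301 f 3.45 t 8.8
0.1290 0.1290 f 3.58 t 9.3
0.1280 0.1279 f 3.08 t 9.9
0.1270 0.1270 f 2.98 t 10.5
0.1260 0.1260 f 3.35 t 11.1
0.1250 0.1250 f 3.78 t 11.7
0.1240 0.1242 f 5.02 t 12.3
0.1230 0.1233 f 5.24 t 12.8
0.1220 0.1224 f 6.28 t 13.4
stop
```

Run:
```python
from push import *
np.set_printoptions(precision=4,suppress=True)
psi=3*np.pi/4+YAW; u=np.array([np.cos(psi),np.sin(psi)])
ctrl.ungrasp(); p=np.array(get_state()["tcp_pos"]); ctrl.movel([p[0],p[1],.14])
psi=-3*np.pi/4+YAW; u=np.array([np.cos(psi),np.sin(psi)])
grab(C+.1445*u,psi,.038)
p0=np.array(get_state()["tcp_pos"]); v=np.array([-u[1],u[0]]); lat=(p0[:2]-C)@v
for d in (.140,.135,.130,.126):
    ctrl.movel([*(C+d*u+lat*v),p0[2]],max_speed=.02); print(d,F(u,10)[0])
push(u,.126,8,base=3.3,rise=2.0)
print(get_state()["contact_force"])
im,_=vision.grab_frame("side"); cv2.imwrite("pics/s2.png",cv2.resize(im[185:285,200:340],None,fx=5,fy=5))
```

```text
[(np.float64(0.8857747294664349), 0.7353981633974485, array([-0.16,  0.4 ,  0.5 ,  2.06, -0.28,  0.75, -0.33])), (np.float64(1.7361029519257065), -2.4061944901923447, array([ 0.45,  0.37, -0.35,  2.05,  0.19,  0.75,  2.29]))]
grab t 17.6583 w 0.013633312267935118 tcp [ 0.4471 -0.1131  0.0385] f [-0.3562 -0.8474 -0.0681] [ 3.5285 -4.2407 -0.2832]
0.14 3.9294229253848085
0.135 0.8673198276281643
0.13 1.7952279710342156
0.126 2.0294220242589316
0.1250 0.1251 f 3.16 t 20.5
0.1240 0.1240 f 3.63 t 21.1
0.1230 0.1229 f 3.25 t 21.6
0.1220 0.1220 f 3.28 t 22.2
0.1210 0.1209 f 3.23 t 22.8
0.1200 0.1200 f 3.17 t 23.4
0.1190 0.1189 f 3.25 t 24.0
0.1180 0.1180 f 3.26 t 24.6
[-1.6354 -2.5029 -0.0318]
```

View pics/s2.png

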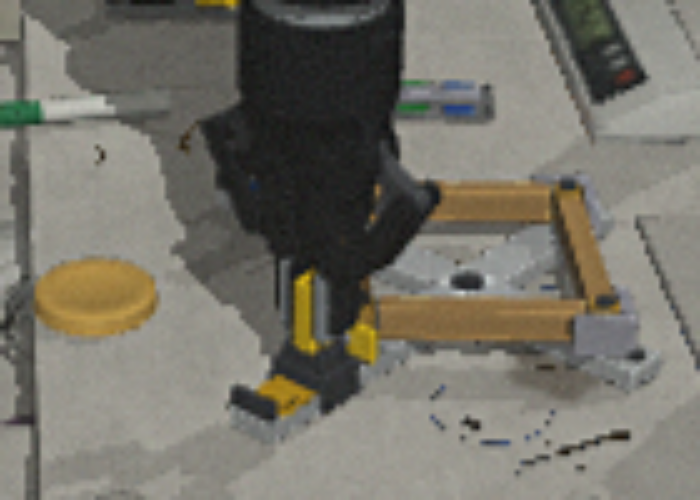

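Base force is steady at about 3.25 N. In the picture the yellow feeler, at crop (362,343), is a few mm short of the pin, so I'll continue.

Run:
```python
from push import *
psi=-3*np.pi/4+YAW; u=np.array([np.cos(psi),np.sin(psi)])
push(u,.118,10,base=3.25,rise=2.6)
```

```text
0.1170 0.1169 f 3.35 t 25.2
0.1160 0.1159 f 3.46 t 25.8
0.1150 0.1150 f 3.20 t 26.4
0.1140 0.1139 f 3.33 t 26.9
0.1130 0.1129 f 3.53 t 27.5
0.1120 0.1120 f 3.45 t 28.1
0.1110 0.1111 f 4.00 t 28.7
0.1100 0.1102 f 4.92 t 29.3
0.1090 0.1093 f 5.48 t 29.9
0.1080 0.1085 f 6.00 t 30.4
stop
```

Contact came at about 0.125 m for blue and 0.111 m for yellow. Blue is therefore about 14 mm longer, which agrees with the vision estimate of about 12 mm. Next I'll move the pointer to blue.

Run:
```python
from push import *
np.set_printoptions(precision=4,suppress=True)
ctrl.ungrasp(); p=np.array(get_state()["tcp_pos"]); ctrl.movel([p[0],p[1],.15])
b=np.array([.5342,.3597]); y=np.array([.4546,.3667]); u=(b-y)/np.linalg.norm(b-y)
psi=np.arctan2(u[1],u[0])
xy=np.array([.416,.3702])
grab(xy,psi,.034,hover=.15)
p0=np.array(get_state()["tcp_pos"]); print(F(u))
for d in(.03,.06,.09,.116):
    ctrl.movel([*(p0[:2]+d*u),p0[2]],max_speed=.05); s=get_state(); print(d,F(u)[0],s["tcp_pos"],s["contact_force"],s["width"],s["time"])
ctrl.ungrasp(); p=np.array(get_state()["tcp_pos"]); ctrl.movel([p[0],p[1],.16]); 
ctrl.movep([.40,.45,.25],np.array(get_state()["eef_rot"]))
A=[]
for cam,(x0,y0,x1,y1),f in(("top",(165,165,345,265),4.4),("side",(200,165,340,285),5)):
    im,d=vision.grab_frame(cam); c=im[y0:y1,x0:x1]/255.
    cv2.imwrite(f"pics/{cam}9.png",cv2.resize((np.clip(c**.6*1.2,0,1)*255).astype(np.uint8),None,fx=f,fy=f,interpolation=cv2.INTER_CUBIC))
print(get_state()["time"])
```

```text
[(np.float64(1.0445258122189895), np.float64(3.0538785996987237), array([-0.71,  0.48, -0.09,  1.8 ,  0.06,  0.87,  0.66])), (np.float64(1.5774014770603941), np.float64(-0.08771405389106966), array([-1.22,  0.57,  0.71,  1.81, -0.46,  0.93, -1.97]))]
grab t 35.675 w 0.01370301423510433 tcp [0.4162 0.3712 0.0343] f [-0.0326  0.1232  0.8904] [-0.0768  5.558   1.0498]
(np.float64(-0.5504365364899692), array([0.2069, 0.4894, 0.5431]))
0.03 2.440376282309529 [0.4472 0.3683 0.0343] [3.0184 2.6468 0.3894] 0.01326303950889691 36.5083
0.06 -0.1827565327212081 [0.4757 0.3655 0.0343] [-1.4419 -0.0691  4.1074] 0.013619821238414024 37.3417
0.09 0.16076513619855132 [0.5059 0.3625 0.0343] [ 0.5627 -1.2353  5.3849] 0.013366267705121128 38.175
0.116 0.5547999932729315 [0.532  0.36   0.0343] [ 0.1509 -0.8245  5.7314] 0.013256493951930483 38.925
41.55
```

View pics/side9.png

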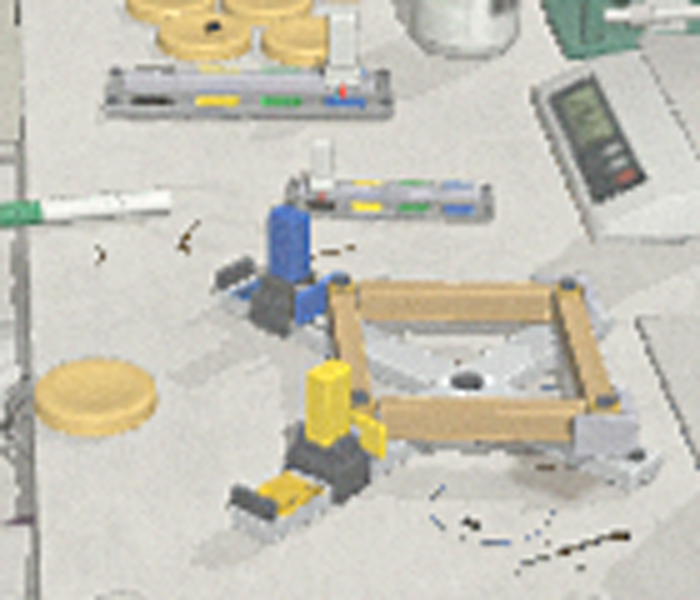

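View pics/top9.png

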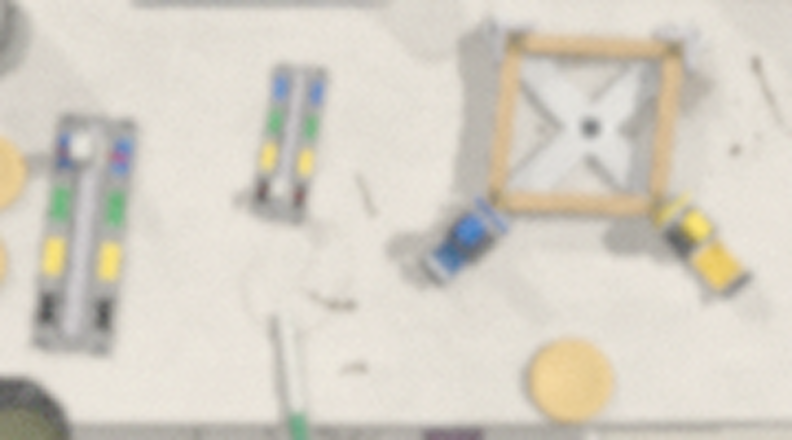

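The red hairline, at side crop (342,92), stands on the blue mark. Both feelers touch their pins, and the frame and other things haven't moved. I'm handing the job in.

```bash
python3 -c "
from station import ticket; print(ticket.close_job())"
```

```text
the job is handed in; nothing more can be done
None
```

The job is handed in: both slides were left with their feelers pressed about half way back (about 2.5 mm, judged from force and travel), the blue diagonal came out about 14 mm longer, and the pointer stands on blue.

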